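# Bring the valve of a freshly painted wheel to the top

## Robot

A 6-joint arm with a two-finger parallel gripper is mounted at the origin on the work surface; the furniture and walls round the work are solid. World frame = base frame: x ahead of the robot, y to its left, z up, the work surface at z = 0. Lengths are in m, angles in degrees, forces in N, time in s.
With the tool pointing down it reaches from about 0.35 to 0.875 m from the base axis. Payload 4.2 kg.
Tool frame: the origin (TCP) lies midway between the tips of the shut fingers; the grasp point (between the pads) lies 19 mm behind it; z points along the fingers, y is the direction in which the jaws open and shut (so a half turn about z gives the same grasp; the last joint's range is limited). The gripper opens to 87 mm and grips with 3 to 60 N. Pads are 19 mm wide; open, the fingers measure 117 mm over their backs; the gripper's body (75 mm by 190 mm) begins 51 mm behind the grasp point.
Start: joints at [-49.698, 22.042, 0.453, 0, -68.411, -14.817], TCP at [0.269, -0.564, 0.223] pointing down, gripper open.
Joint ranges: [-179.83, 179.83], [-69.29, 118.12], [-61.27, 80.66], [-181.25, 117.63], [-171.15, -9.14], [-177.46, 177.46]. Speed limits (degrees/s): [159.86, 159.86, 180, 180, 180, 180].

## Interface

Orientations are given as a 3x3 rotation matrix whose columns are the frame's x, y, z axes.
In Python, from station import sense, capture, get_calibration, finish_job, spot_in, spot_point gives the robot as it stands.
- The arm moves only by the shell command python3 -m inch 'ROWS'. ROWS is JSON, a list of rows, each an object with "fingers": the finger opening in cm, from 0 to 8.7; "delta_pos": the shift along the tool's x, y, z in cm, a list of three; "spin": the turn about the tool's z in degrees. In form: [{"fingers": fingers, "delta_pos": [dx, dy, dz], "spin": spin}, ...]. A call has 1 to 20 rows; each row is the pose to reach, as a shift and turn from the pose commanded when the call began, along the tool's axes at that moment; what a row does not reach only later rows make up. A row lasts 1/10 s, in which the tool goes at most 50 mm and 8.59 degrees, less where a joint would pass 70% of its speed; a pose out of reach is approached as far as the arm can. A call with a gripper value outside its range is refused whole. The fingers move at their own pace and stop on an object; the grip force is fixed at half the most. Time passes only in rows, so rows that repeat a pose let the fingers close. It gives the time, the measured TCP pose, the force and the opening at its end, in the units of the state.
- sense(): the state, without advancing time (a new reading comes with each control period).
- capture(name): name is "side" or "top"; returns the picture (384x512x3 uint8, red, green, blue); there is no depth.
- get_calibration(name): a dict with "K" (3x3 intrinsics, pixels), "T" (4x4, takes a point from camera to world coordinates). Camera axes: x right, y up, looking along -z (the intrinsics and any distortion apply to the point x, -y, -z); pixel columns grow to the right and rows downward; lengths in m; the calibration is good to about 2 mm. A picture is of the moment at which its call begins. get_calibration takes no time and is no camera call.
- finish_job(): hands the job in, once; it reports no verdict.
Trained networks look in the newest picture that a camera, given by its name, has taken for a name from the list of things; names that differ only in an ending like _2 or _b are one class to them, and where a whole thing is asked for, a point or a joint stands for the part that bears it (a point fixed in the world has none). Each returns a list of dicts, best first, with "conf" (0 to 1); they miss things now and then, are a little off and sometimes report something else, mostly with a low value. They report only what shows in the picture. A call takes as long as a camera call.
- spot_in(camera, target): "extent" ([left, top, right, bottom] as shares, 0 to 1, of the picture: columns of its width, rows of its height, round what is visible of it).
- spot_point(camera, target): "location" ([column, row] as shares, 0 to 1, of the picture: columns of its width, rows of its height: a listed point, or the origin of a listed thing).
The state is a dict: "time_s": time; "joints": joint angles; "joint_velocities": joint speeds; "effort": joint torques, N m; "tcp_pos": TCP position; "ee_rot": TCP orientation; "wrist_force": force on the tool from outside, world axes, zero at the start; "moment": the same for the moment, N m; "gripper_width": opening from 0.0 (shut) to 1.0 (fully open).
Only numpy, scipy, OpenCV 4.12 (cv2) and the standard library are available. Lean on these libraries where they do the work, as an engineer would, in place of code of your own. Each camera call takes 0.05 s, during which the arm holds its last target.

## Task

The tyre and rim of the child's bicycle wheel on the leaning stand have just been painted, and the next coat starts at the valve: turn the wheel until its valve stem is at the very top, straight above the axle, and leave it at rest there. Push it round gently by its spokes with the fingertips, without gripping a spoke, spinning the wheel or touching the wet tyre, rim or valve. Leave the stand and all other things where they are.

Things in the scene. Friction and masses are not known exactly. Their poses are not given: they have to be found in the camera images.
- wheel (a joint): Wheel's turn about its axle, rad: 0 (or a whole turn, 6.283) with the valve at the very top, growing anticlockwise as the robot sees it (top goes to the robot's left). Starts between 1.9 and 4.4 (valve low). Turns both ways without stop against a drag of about 0.14 N m (2 N at a spoke's middle), stays where it is left, coasts at most a few degrees after a slow push.
- axle (a point): Wheel's centre: on the axle, in the wheel's mid-plane, 180 mm above the table. Fixed to the stand, does not turn. Axes: z up, x level from the wheel's front to its back, y level to the left as one faces the wheel. The wheel's front faces -x and leans back 35 degrees: the axle points out of the front along (-0.819, 0, 0.574); uphill in the face, where the valve must come, is (0.574, 0, 0.819).
- valve (a point): Middle of the valve stem, 75 mm from the axle, in the wheel's mid-plane. The stem (black rubber, yellow cap, 9 to 13 mm thick) stands inward from the rim towards the axle, from 94 to 57 mm from the axle, half-way between two spokes. Not to be touched.
- spokes: Five blue spokes 72 degrees apart, straight bars 14 mm wide, 24 to 94 mm from the axle, 10 mm to either side of the wheel's mid-plane; open gaps between them. Origin at the wheel's centre; turns with the wheel: z out of the front along the axle, x towards the valve; spokes at 36, 108, 180, 252, 324 degrees from x. The hub (48 mm across) with its axle end stands 36 mm out of the mid-plane in front.
- tyre: Black tyre with a cream ring, white rim and valve: wet, not to be touched. About 294 mm across outside; the tyre stands 21 mm out of the wheel's mid-plane to front and back, 104 to 147 mm from the axle; the rim's inner edge is 94 mm from the axle. Origin and axes as spokes.
- stand: Loose stand, 3.8 to 5.4 kg: dark base plate 220 x 190 mm, 16 mm high; grey leaning column and struts behind the wheel, beginning 53 mm behind its mid-plane. Origin on the table straight below the wheel's centre, axes as axle; the base reaches from 75 mm in front of the origin to 145 mm behind. It faces the robot, turned by up to 0.3 rad.
- gesso_tub: White round tub, 94 mm across, 70 mm high, origin under its centre. To be left alone.
- paint_bottle: Paint bottle with an orange cap, 48 mm across, 149 mm high, origin under its centre. To be left alone.
- brush_red: Red paint brush lying on the table, 180 mm long, 8 mm thick. To be left alone.
- bowl_white: Small white bowl, 102 mm across, 34 mm high, origin under its centre. To be left alone.
- tape_a: Roll of masking tape lying flat, 107 mm across, 25 mm high. To be left alone.
- glue_stick: Red and white glue stick standing upright, 25 mm across, 94 mm high. To be left alone.
- thread_spool: Wooden spool of grey thread, 28 mm across, 40 mm high. To be left alone.

How it is judged:
By the outcome, as a careful person would: the job done as asked, in the order asked, and still so for the second after the job is handed in, with the robot touching nothing.
It also fails if it takes over 58 s, if anything falls off the work surface, if the arm or the gripper's body presses on something with over 40 N, if the wrist force passes 120 N, or if a joint passes its speed limit or range.

## Working session

There is one attempt and no reset: what is moved stays moved. The work goes in short steps, Python scripts to look and compute and a shell command to move; the robot and the scene stay as the last step left them, time stands still between calls to the robot, and variables do not carry over. Pictures are saved under pics/ and viewed, and the job is handed in when it is done.

```bash
ls; mkdir -p pics; python3 - <<'E'
from station import *
import cv2, numpy as np
for n in ["side","top"]:
    im=capture(n); cv2.imwrite(f"pics/{n}0.png",im[:,:,::-1])
    c=get_calibration(n); print(n,c)
    for t in ["axle","valve","spokes","tyre","stand","wheel"]:
        try: print(t,[(x['conf'],np.array(x['location'])*[512,384]) for x in spot_point(n,t)][:3])
        except Exception as e: print(t,e)
s=sense();print(s)
E
```

```text
pics
side {'K': array([[449.88423242,   0.        , 246.35256835],
       [  0.        , 449.88423242, 191.97324088],
       [  0.        ,   0.        ,   1.        ]]), 'T': array([[-0.97226152,  0.14229039, -0.18563669,  0.2532334 ],
       [-0.23365932, -0.62660119,  0.74348791,  0.96526331],
       [-0.01052899,  0.76624043,  0.6424677 ,  0.99344769],
       [ 0.        ,  0.        ,  0.        ,  1.        ]])}
axle [(0.75, array([224.4096, 183.0912]))]
valve [(0.83, array([236.8   , 189.0816]))]
spokes [(0.83, array([223.2832, 182.2848])), (0.32, array([307.2   , 174.1824])), (0.28, array([227.4816, 226.4064]))]
tyre [(0.79, array([223.7952, 179.5968])), (0.47, array([301.7216, 170.9184]))]
stand []
wheel it knows: axle, bowl_white, brush_red, gesso_tub, glue_stick, paint_bottle, spokes, stand, tape, thread_spool, tyre, valve
top {'K': array([[448.32268293,   0.        , 258.25319817],
       [  0.        , 448.32268293, 195.97586778],
       [  0.        ,   0.        ,   1.        ]]), 'T': array([[ 0.03851861,  0.97491686, -0.21921094,  0.19332406],
       [-0.99924551,  0
[... 569 characters left out ...]
3e-03,
       -6.84120111e+01, -1.48162275e+01]), 'joint_velocities': array([-0.04992531, -0.01397822,  0.04349389, -0.08661681,  0.00852669,
        0.0709039 ]), 'effort': array([-8.84635010e-04, -3.90210986e+01,  1.87533742e+01,  4.22241881e+00,
        1.54056988e-02, -1.43956868e-05]), 'tcp_pos': array([ 0.26892566, -0.56413125,  0.22255146]), 'ee_rot': array([[-9.02704010e-01, -4.30262095e-01,  2.00168309e-05],
       [-4.30262094e-01,  9.02704009e-01,  3.96224863e-05],
       [-3.51173275e-05,  2.71548937e-05, -9.99999999e-01]]), 'wrist_force': array([ 0.41776427, -0.0081487 , -0.06249164]), 'moment': array([-0.0100358 ,  0.01983418, -0.00361329]), 'gripper_width': 1.0000122770787827}
```

```bash
python3 - <<'E'
import cv2
for n,(x,y) in dict(side=(130,90),top=(150,80)).items():
    im=cv2.imread(f"pics/{n}0.png")
    cv2.imwrite(f"pics/{n}0c.png",cv2.resize(im[y:y+200,x:x+200],(600,600),interpolation=cv2.INTER_CUBIC))
E
```

```text
(no output)
```

View pics/side0.png

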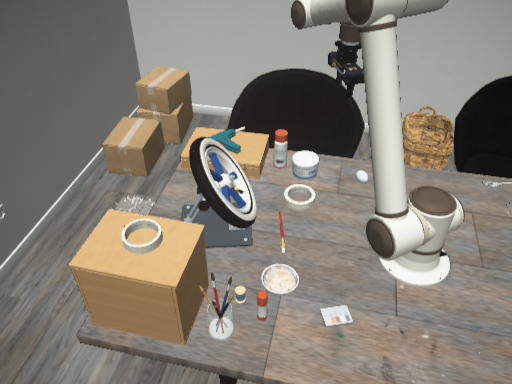

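View pics/top0.png

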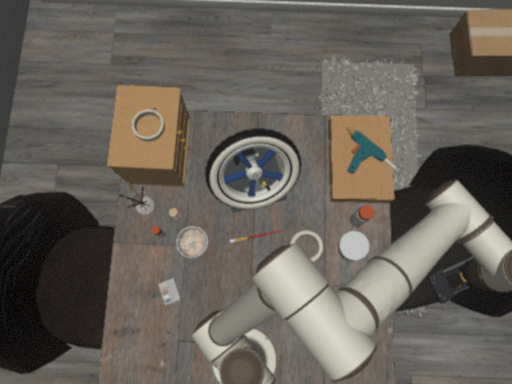

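```bash
ls pics
```

```text
side0.png
side0c.png
top0.png
top0c.png
```

View pics/top0c.png

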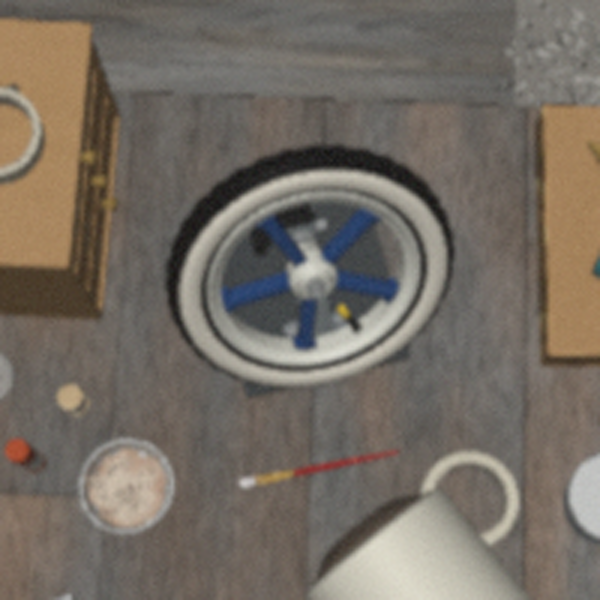

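View pics/side0c.png

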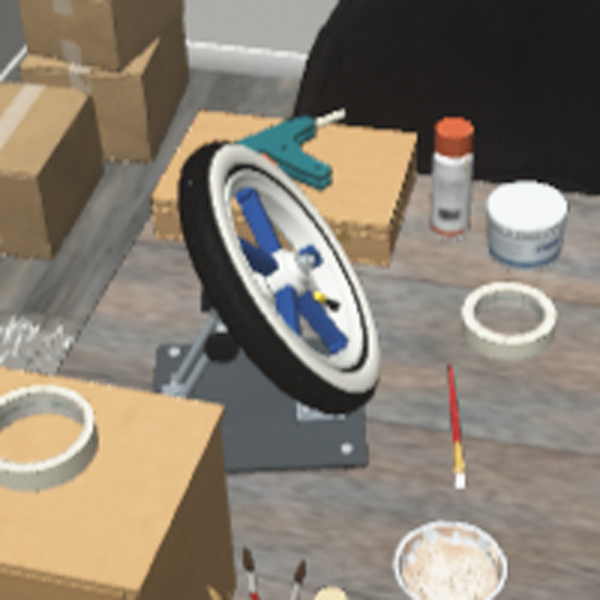

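```bash
python3 - <<'E'
import cv2
im=cv2.imread("pics/side0.png")
a=cv2.resize(im[10:110,300:400],(600,600),interpolation=cv2.INTER_CUBIC)
cv2.imwrite("pics/grip.png",a)
im=cv2.imread("pics/top0.png")
cv2.imwrite("pics/grip2.png",cv2.resize(im[210:330,400:512],(560,600),interpolation=cv2.INTER_CUBIC))
E
cat > h.py <<'E'
import numpy as np, cv2
from station import *
def proj(n,P):
    c=get_calibration(n);K,T=c['K'],c['T']
    P=np.atleast_2d(P); q=(P-T[:3,3])@T[:3,:3]
    return np.c_[K[0,2]+K[0,0]*q[:,0]/-q[:,2], K[1,2]-K[1,1]*q[:,1]/-q[:,2]]
def frame(p): # x,y,yaw -> centre, u,l,n
    x,y,s=p[:3]; X=np.array([np.cos(s),np.sin(s),0]);L=np.array([-np.sin(s),np.cos(s),0]);Z=np.array([0,0,1.])
    return np.array([x,y,.18]), .574*X+.819*Z, L, -.819*X+.574*Z
def wp(p,r,a,z): # wheel points, a angle from uphill, anticlockwise
    C,u,l,n=frame(p); r,a,z=np.broadcast_arrays(r,a,z)
    return C+np.outer(r*np.cos(a),u)+np.outer(r*np.sin(a),l)+np.outer(z,n)
E
```

```text
(no output)
```

View pics/grip.png

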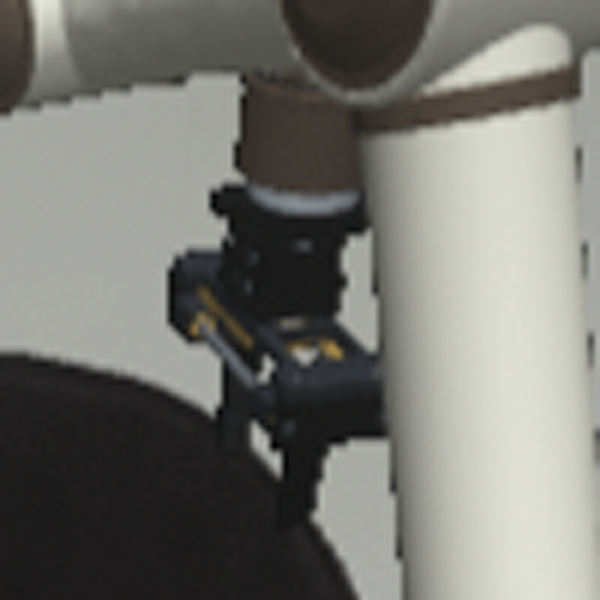

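View pics/grip2.png

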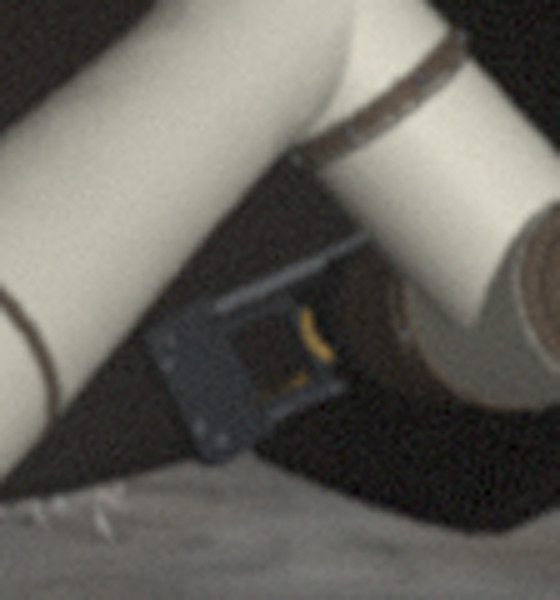

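```bash
cat > fit.py <<'E'
from h import *
from scipy.optimize import minimize, differential_evolution
S=4
def bluemask(n):
    im=cv2.imread(f) if isinstance(n,str) and (f:=n).endswith('png') else n
    hsv=cv2.cvtColor(im,cv2.COLOR_BGR2HSV)
    return cv2.inRange(hsv,(105,110,40),(130,255,255))
def render(n,p,win):
    x0,y0,x1,y1=win
    m=np.zeros(((y1-y0)*S,(x1-x0)*S),np.uint8)
    def pl(P,c):
        q=(proj(n,P)+.5-[x0,y0])*S
        cv2.fillConvexPoly(m,cv2.convexHull(np.round(q).astype(np.int32)),c)
    C,u,l,nn=frame(p)
    for k in range(5):
        a=p[3]+np.radians(36+72*k); d=np.cos(a)*u+np.sin(a)*l; e=np.cross(nn,d)
        pl(np.array([C+d*r+e*w+nn*z for r in(.024,.094) for w in(-.007,.007) for z in(-.010,.010)]),255)
    t=np.linspace(0,2*np.pi,24)
    pl(np.r_[wp(p,.024,t,.012),wp(p,.024,t,-.01)],0) # hub
    pl(wp(p,.012,t,.036),0); pl(wp(p,.012,t,.02),0)
    # near-rim occlusion ignored except front edge
    return cv2.resize(m,(x1-x0,y1-y0),interpolation=cv2.INTER_AREA).astype(float)/255
WIN=dict(side=(185,135,260,230),top=(205,125,305,215))
def ring(p,n):
    t=np.linspace(0,2*np.pi,60); return proj(n,wp(p,.147,t,0.))
def fit(ims,p0,free=4):
    M={n:bluemask(ims[n]) for n in ims}
    B={n:cv2.GaussianBlur(M[n][w[1]:w[3],w[0]:w[2]].astype(float)/255,(0,0),1) for n in ims for w in [WIN[n]]}
    def cost(q):
        p=np.r_[p0[:4-free],q] if free<4 else q
        c=0
        for n in ims:
            r=cv2.GaussianBlur(render(n,p,WIN[n]),(0,0),1); c+=((r-B[n])**2).sum()/B[n].sum()
        return c
    st=np.array(p0[4-free:]); sc=np.array([.01,.01,.08,.1])[4-free:]
    best=None
    for off in ([-.2,0,.2] if free==4 else [0]):
        s=st.copy(); s[-1]+=off
        sim=np.vstack([s]+[s+sc*np.eye(free)[i] for i in range(free)])
        r=minimize(cost,s,method='Nelder-Mead',options=dict(initial_simplex=sim,maxiter=250,xatol=1e-4,fatol=1e-5))
        if best is None or r.fun<best.fun: best=r
    return (np.r_[p0[:4-free],best.x] if free<4 else best.x), best.fun
E
python3 - <<'E'
from fit import *
ims={n:cv2.imread(f"pics/{n}0.png") for n in("side","top")}
# init from axle spot
c=get_calibration('top');T=c['T'];K=c['K']
def ray(n,px,z):
    c=get_calibration(n);T=c['T'];K=c['K']
    d=T[:3,:3]@np.array([(px[0]-K[0,2])/K[0,0],-(px[1]-K[1,2])/K[1,1],-1]); o=T[:3,3]; return o+d*(z-o[2])/d[2]
print(ray('top',(250,170),.18),ray('side',(224.4,183.1),.18))
a=ray('top',(253,170),.18)
for sel in (["top"],["side"],["top","side"]):
    for s in (-.2,.2):
        p,f=fit({n:ims[n] for n in sel},[a[0],a[1],s,3.8]); print(sel,p,f)
p0=p
for n in ims:
    w=WIN[n]; im=ims[n][w[1]:w[3],w[0]:w[2]]
    big=cv2.resize(im,None,fx=6,fy=6,interpolation=cv2.INTER_CUBIC)
    def dr(P,c,cl=True): cv2.polylines(big,[np.round((proj(n,P)+.5-[w[0],w[1]])*6).astype(np.int32)],cl,c,1)
    t=np.linspace(0,2*np.pi,60)
    dr(wp(p0,.094,t,0),(0,0,255));dr(wp(p0,.125,t,.021),(0,255,0));dr(wp(p0,.147,t,0),(255,0,255));dr(wp(p0,.012,t,.036),(0,255,255))
    dr(wp(p0,[.057,.094],p0[3],0),(0,0,255),False)
    for k in range(5): dr(wp(p0,[.024,.094],p0[3]+np.radians(36+72*k),.01),(255,255,255),False)
    cv2.imwrite(f"pics/{n}_fit0.png",big)
E
```

```text
[0.56501109 0.00156868 0.18      ] [ 0.55934071 -0.0007982   0.18      ]Traceback (most recent call last):
  File "<stdin>", line 12, in <module>
  File "fit.py", line 40, in fit
    r=minimize(cost,s,method='Nelder-Mead',options=dict(initial_simplex=sim,maxiter=250,xatol=1e-4,fatol=1e-5))
    res = _minimize_neldermead(fun, x0, args, callback, bounds=bounds,
                               **options)
    fxcc = func(xcc)
    fx = function(np.copy(x), *(wrapper_args + args))
  File "fit.py", line 33, in cost
    r=cv2.GaussianBlur(render(n,p,WIN[n]),(0,0),1); c+=((r-B[n])**2).sum()/B[n].sum()
                       ~~~~~~^^^^^^^^^^^^
  File "fit.py", line 17, in render
    pl(np.array([C+d*r+e*w+nn*z for r in(.024,.094) for w in(-.007,.007) for z in(-.010,.010)]),255)
    ~~^^^^^^^^^^^^^^^^^^^^^^^^^^^^^^^^^^^^^^^^^^^^^^^^^^^^^^^^^^^^^^^^^^^^^^^^^^^^^^^^^^^^^^^^^^^^^^
  File "fit.py", line 12, in pl
    q=(proj(n,P)+.5-[x0,y0])*S
       ~~~~^^^^^
  File "h.py", line 4, in proj
    c=get_calibration(n);K,T=c['K'],c['T']
ValueError: time passes only in moves, steps and waits
```

```bash
python3 - <<'E'
from station import *
import pickle
pickle.dump({n:get_calibration(n) for n in("side","top")},open("cal.pkl","wb"))
E
sed -i 's/^def proj/import pickle\nCAL=pickle.load(open("\.\/cal.pkl","rb"))\nget_calibration=lambda n:CAL[n]\ndef proj/' h.py
cat > f0.py <<'E'
from fit import *
ims={n:cv2.imread(f"pics/{n}0.png") for n in("side","top")}
a=[.56,.0]
for sel in (["top"],["side"],["top","side"]):
    for s in (-.2,.2):
        p,f=fit({n:ims[n] for n in sel},[a[0],a[1],s,3.8]); print(sel,p,f)
p0=p
for n in ims:
    w=WIN[n]; im=ims[n][w[1]:w[3],w[0]:w[2]]
    big=cv2.resize(im,None,fx=6,fy=6,interpolation=cv2.INTER_CUBIC)
    def dr(P,c,cl=True): cv2.polylines(big,[np.round((proj(n,P)+.5-[w[0],w[1]])*6).astype(np.int32)],cl,c,1)
    t=np.linspace(0,2*np.pi,60)
    dr(wp(p0,.094,t,0),(0,0,255));dr(wp(p0,.125,t,.021),(0,255,0));dr(wp(p0,.147,t,0),(255,0,255));dr(wp(p0,.012,t,.036),(0,255,255))
    dr(wp(p0,[.057,.094],p0[3],0),(0,0,255),False)
    for k in range(5): dr(wp(p0,[.024,.094],p0[3]+np.radians(36+72*k),.01),(255,255,255),False)
    cv2.imwrite(f"pics/{n}_fit0.png",big)
E
python3 f0.py
```

```text
['top'] [ 0.563182   -0.00835877  0.29416097  3.53928981] 0.2352723418053683
['top'] [ 0.563714   -0.00836928  0.27064241  3.55879067] 0.23732247971851672
['side'] [ 0.56293196 -0.01400616  0.41139535  3.38099136] 0.37025897421206205
['side'] [ 0.56195891 -0.01311196  0.40708608  3.39208731] 0.3667137417991751
['top', 'side'] [ 0.56271663 -0.0093703   0.34530842  3.48446267] 0.667092781341013
['top', 'side'] [ 0.56241865 -0.00972819  0.33700685  3.50093904] 0.664792620534289
```

View pics/top_fit0.png

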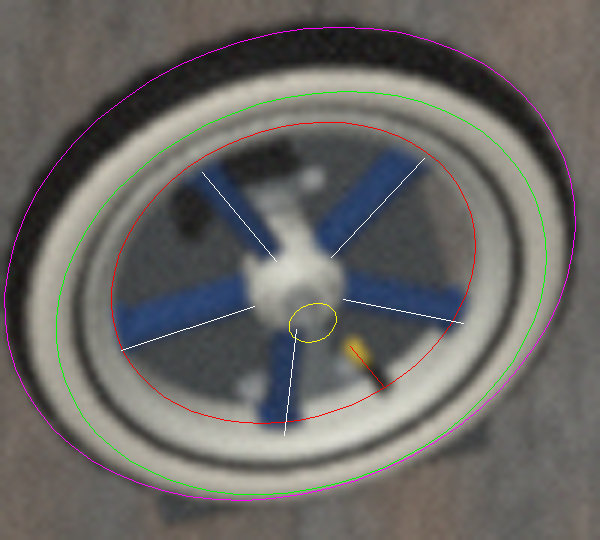

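View pics/side_fit0.png

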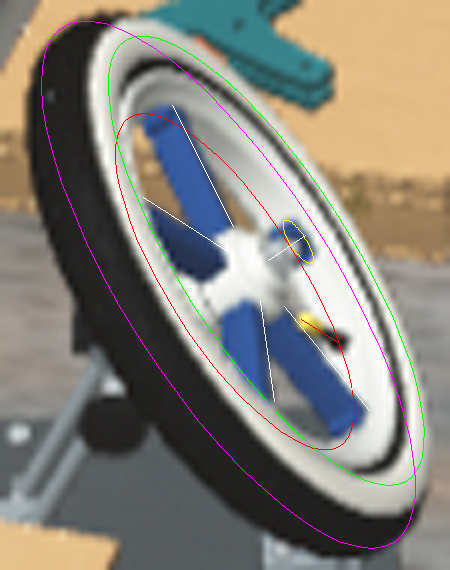

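```bash
python3 - <<'E'
from fit import *
o=[]
for n in ("side","top"):
    im=cv2.imread(f"pics/{n}0.png"); w=WIN[n]
    m=bluemask(im)[w[1]:w[3],w[0]:w[2]]; hs=cv2.cvtColor(im,cv2.COLOR_BGR2HSV)[w[1]:w[3],w[0]:w[2]]
    r=render(n,[.5624,-.0097,.337,3.5],w)*255
    b=cv2.merge([m,np.uint8(r)*0,np.uint8(r)]); o.append(cv2.resize(b,(390,500),interpolation=cv2.INTER_NEAREST))
cv2.imwrite("pics/m.png",np.hstack(o))
E
```

```text
(no output)
```

View pics/m.png

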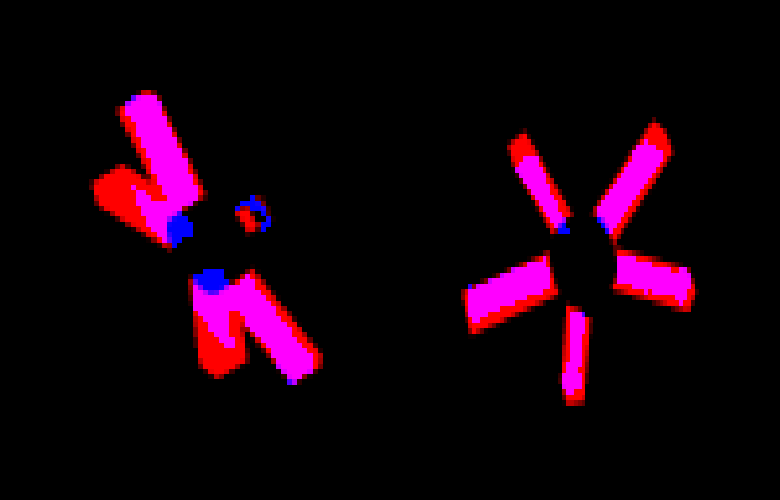

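```bash
cat > fit2.py <<'E'
from fit import *
def mask(n,p,win,loops,combine='or'):
    x0,y0,x1,y1=win; out=None
    for P in loops:
        m=np.zeros(((y1-y0)*S,(x1-x0)*S),np.uint8)
        q=(proj(n,P)+.5-[x0,y0])*S
        cv2.fillConvexPoly(m,cv2.convexHull(np.round(q).astype(np.int32)),255)
        out=m if out is None else (cv2.bitwise_or(out,m) if combine=='or' else cv2.bitwise_and(out,m))
    return out
tt=np.linspace(0,2*np.pi,40)
def render2(n,p,win):
    C,u,l,nn=frame(p); L=[]
    for k in range(5):
        a=p[3]+np.radians(36+72*k); d=np.cos(a)*u+np.sin(a)*l; e=np.cross(nn,d)
        L.append(np.array([C+d*r+e*w+nn*z for r in(.024,.094) for w in(-.007,.007) for z in(-.010,.010)]))
    m=mask(n,p,win,L)
    ap=mask(n,p,win,[wp(p,.104,tt,.018),wp(p,.094,tt,.012)],'and')
    hub=mask(n,p,win,[np.r_[wp(p,.024,tt,-.012),wp(p,.024,tt,.018)],np.r_[wp(p,.012,tt,.018),wp(p,.012,tt,.036)]])
    m=cv2.bitwise_and(m,ap); m[hub>0]=0
    return cv2.resize(m,(win[2]-win[0],win[3]-win[1]),interpolation=cv2.INTER_AREA).astype(float)/255
def outline(n,p): 
    P=np.vstack([wp(p,.147,tt,0),wp(p,.143,tt,.012),wp(p,.143,tt,-.012),wp(p,.127,tt,.021),wp(p,.127,tt,-.021)])
    return cv2.convexHull(proj(n,P).astype(np.float32))
PTS=dict(top=[(330,27),(130,95),(40,190),(5,300),(30,400),(110,470),(240,500),(400,470),(530,370),(572,260),(560,170),(480,75)],
 side=[(85,10),(40,60),(28,150),(60,290),(120,400),(200,490),(280,540),(350,557),(405,530),(425,460)])
def fitall(ims,p0,wo=.05,free=4):
    B={n:cv2.GaussianBlur(bluemask(ims[n])[w[1]:w[3],w[0]:w[2]].astype(float)/255,(0,0),1) for n in ims for w in [WIN[n]]}
    def cost(q):
        p=np.r_[p0[:4-free],q]; c=0
        for n in ims:
            r=cv2.GaussianBlur(render2(n,p,WIN[n]),(0,0),1); c+=((r-B[n])**2).sum()/B[n].sum()
            if wo:
                h=outline(n,p); w=WIN[n]
                c+=wo*np.mean([abs(cv2.pointPolygonTest(h,(x/6+w[0]-.5,y/6+w[1]-.5),True)) for x,y in PTS[n]])
        return c
    st=np.array(p0[4-free:],float); sc=np.array([.01,.01,.08,.1])[4-free:]
    sim=np.vstack([st]+[st+sc*np.eye(free)[i] for i in range(free)])
    r=minimize(cost,st,method='Nelder-Mead',options=dict(initial_simplex=sim,maxiter=250,xatol=1e-4,fatol=1e-5))
    return np.r_[p0[:4-free],r.x],r.fun
def draw(ims,p0,tag):
  for n in ims:
    w=WIN[n]; im=ims[n][w[1]:w[3],w[0]:w[2]]
    big=cv2.resize(im,None,fx=6,fy=6,interpolation=cv2.INTER_CUBIC)
    def dp(q,c,cl=True): cv2.polylines(big,[np.round((q+.5-[w[0],w[1]])*6).astype(np.int32)],cl,c,1)
    dr=lambda P,c,cl=True: dp(proj(n,P),c,cl)
    dr(wp(p0,.094,tt,.0),(0,0,255));dp(outline(n,p0)[:,0],(255,0,255));dr(wp(p0,.012,tt,.036),(0,255,255))
    dr(wp(p0,[.057,.094],p0[3],0),(0,0,255),False)
    m=(render2(n,p0,w)>.5).astype(np.uint8); m=cv2.resize(m,None,fx=6,fy=6,interpolation=cv2.INTER_NEAREST)
    cs,_=cv2.findContours(m,0,2); cv2.drawContours(big,cs,-1,(255,255,255),1)
    cv2.imwrite(f"pics/{n}_{tag}.png",big)
E
cat > f1.py <<'E'
from fit2 import *
ims={n:cv2.imread(f"pics/{n}0.png") for n in("side","top")}
for sel in (["top"],["side"],["top","side"]):
    for s in (0,.25):
        p,f=fitall({n:ims[n] for n in sel},[.565,0,s,3.65]); print(sel,p,f)
draw(ims,p,"f1")
E
python3 f1.py
```

```text
['top'] [ 0.56275217 -0.00709665  0.25486743  3.56384431] 0.21014192019229944
['top'] [ 0.56328362 -0.00867804  0.31431953  3.51428258] 0.20450108496973288
['side'] [ 0.56304106 -0.00783825  0.27981452  3.53556464] 0.2002298714559117
['side'] [ 0.56320615 -0.00829897  0.27646954  3.54062674] 0.2031629747173942
['top', 'side'] [ 0.56341533 -0.0086921   0.28330268  3.52670481] 0.4204550012909797
['top', 'side'] [ 0.56309173 -0.00806759  0.28280502  3.54658592] 0.4071125363526086
```

View pics/top_f1.png

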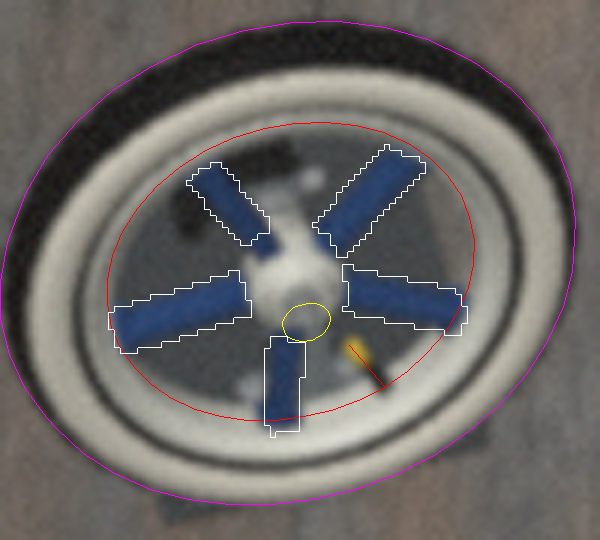

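View pics/side_f1.png

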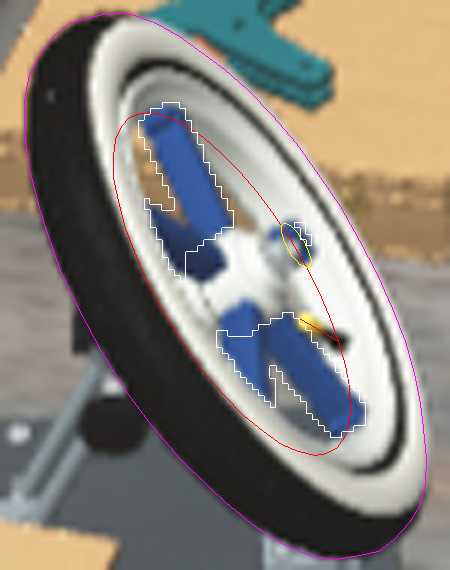

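```bash
python3 - <<'E'
from fit2 import *
p=[.5635,-.0083,.283,3.535]
o=[]
for n,(cx,cy) in dict(top=(256,172),side=(227,179)).items():
    im=cv2.imread(f"pics/{n}0.png"); h=15; K=20
    b=cv2.resize(im[cy-h:cy+h,cx-h-5:cx+h+5],None,fx=K/2*1.0,fy=K/2,interpolation=cv2.INTER_CUBIC); 
    k=K/2
    for z,c in((0,(0,0,255)),(.018,(0,255,0)),(.036,(0,255,255))):
        q=(proj(n,wp(p,[0.],[0.],[z]))[0]+.5-[cx-h-5,cy-h])*k; cv2.circle(b,tuple(int(v) for v in q),3,c,-1)
    o.append(b)
cv2.imwrite("pics/hub.png",cv2.resize(np.hstack(o),(800,300)))
E
```

```text
(no output)
```

View pics/hub.png

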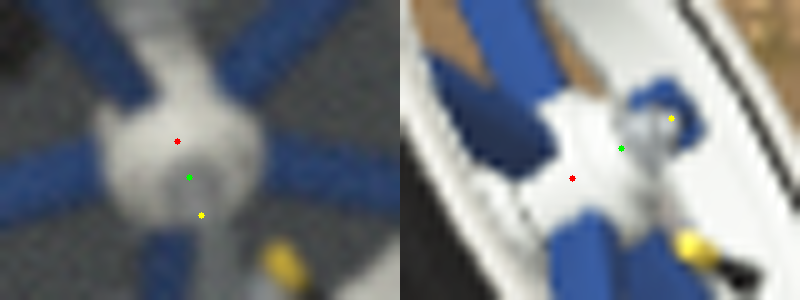

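```bash
cat > go.py <<'E'
from h import *
P=[.5655,-.0083,.283]
TW=np.degrees(.283)
def tcp(vb,y,e):  # mm
    C,u,l,n=frame(P); X=np.array([np.cos(P[2]),np.sin(P[2]),0])
    return C+(vb*u+y*l+e*n-9.5*X)/1000
def inv(t):
    C,u,l,n=frame(P); X=np.array([np.cos(P[2]),np.sin(P[2]),0]); d=(np.array(t)-C)*1000+9.5*X
    return d@u,d@l,d@n
def state():
    s=sense(); R=s['ee_rot']; yaw=np.degrees(np.arctan2(-R[0,1],R[1,1]))
    print('t',round(s['time_s'],2),'tcp',s['tcp_pos'].round(4),'yaw',yaw.round(2),'alpha',(yaw-TW).round(2),'F',s['wrist_force'].round(2),'w',round(s['gripper_width'],3),'vb,y,e',np.round(inv(s['tcp_pos']),1)); return s
def rel(s,target): # world target -> tool-axes cm
    return ((s['ee_rot'].T@(np.array(target)-s['tcp_pos']))*100).round(2)
def dirs(s):
    C,u,l,n=frame(P); X=np.array([np.cos(P[2]),np.sin(P[2]),0]); R=s['ee_rot'].T
    for k,d in dict(X=X,u=u,l=l,n=n).items(): print(k,(R@d).round(3))
E
python3 - <<'E'
from go import *
s=state()
print(rel(s,[.27,-.56,.36]),rel(s,[.40,.03,.36]), tcp(-5,55,10), rel(s,tcp(-16,55,25)))
for n in("tape_a",'brush_red'): pass
E
```

```text
t 0.6 tcp [ 0.2689 -0.5641  0.2226] yaw 25.48 alpha 9.27 F [ 0.42 -0.01 -0.06] w 1.0 vb,y,e [-212.2 -450.9  377. ]
[ -0.28   0.33 -13.74] [-37.4   47.99 -13.74] [0.53039977 0.03877109 0.181645  ] [-47.71  43.47   4.13]
```

```bash
python3 -m inch '[{"fingers":0,"delta_pos":[0,0,-4.5],"spin":0},{"fingers":0,"delta_pos":[0,0,-9],"spin":0},{"fingers":0,"delta_pos":[-2,2.5,-13.7],"spin":0},{"fingers":0,"delta_pos":[-5,6,-13.7],"spin":0},{"fingers":0,"delta_pos":[-8,10,-13.7],"spin":1},{"fingers":0,"delta_pos":[-11,14,-13.7],"spin":2},{"fingers":0,"delta_pos":[-14,18,-13.7],"spin":3},{"fingers":0,"delta_pos":[-17,22,-13.7],"spin":4},{"fingers":0,"delta_pos":[-20,26,-13.7],"spin":5},{"fingers":0,"delta_pos":[-23,30,-13.7],"spin":6},{"fingers":0,"delta_pos":[-26,34,-13.7],"spin":7.3},{"fingers":0,"delta_pos":[-29,38,-13.7],"spin":7.3},{"fingers":0,"delta_pos":[-32,42,-13.7],"spin":7.3},{"fingers":0,"delta_pos":[-35,45,-13.7],"spin":7.3},{"fingers":0,"delta_pos":[-37.4,48,-13.7],"spin":7.3},{"fingers":0,"delta_pos":[-37.4,48,-13.7],"spin":7.3}]'; python3 - <<'E'
from go import *
s=state(); dirs(s)
print(rel(s,tcp(-16,55,25)),rel(s,tcp(-5,55,10)),tcp(-16,55,25))
E
```

```text
time_s: 2.2
tcp_pos: [0.4007, 0.0334, 0.3593]
ee_rot: [[-0.948, -0.317, -0.0], [-0.317, 0.948, 0.001], [-0.0, 0.001, -1.0]]
wrist_force: [0.4, -0.9, -0.1]
gripper_width: 0.006
t 2.2 tcp [0.4007 0.0334 0.3593] yaw 18.5 alpha 2.29 F [ 0.35 -0.85 -0.1 ] w 0.006 vb,y,e [ 68.1  86.1 215.2]
X [-0.999 -0.04   0.   ]
u [-0.574 -0.022 -0.819]
l [-0.04   0.999  0.001]
n [ 0.818  0.033 -0.574]
[-10.61  -3.54  17.8 ] [-12.47  -3.62  17.76] [0.5125406  0.03357755 0.181246  ]
```

```bash
python3 -m inch '[{"fingers":0,"delta_pos":[-1,-1,4],"spin":0},{"fingers":0,"delta_pos":[-2,-2,8],"spin":0},{"fingers":0,"delta_pos":[-3,-3,12],"spin":0},{"fingers":0,"delta_pos":[-3.5,-3.5,15],"spin":0},{"fingers":0,"delta_pos":[-4,-3.5,17.8],"spin":0},{"fingers":0,"delta_pos":[-6,-3.5,17.8],"spin":0},{"fingers":0,"delta_pos":[-8,-3.5,17.8],"spin":0},{"fingers":0,"delta_pos":[-9.5,-3.5,17.8],"spin":0},{"fingers":0,"delta_pos":[-9.5,-3.5,17.8],"spin":0},{"fingers":0,"delta_pos":[-9.5,-3.5,17.8],"spin":0}]'; python3 - <<'E'
from fit2 import *
from go import state,tcp
s=state(); 
for n in("side","top"):
    im=capture(n)[:,:,::-1].copy(); cv2.imwrite(f"pics/{n}1.png",im)
    w=dict(side=(170,90,280,230),top=(190,110,310,220))[n]; k=5
    b=cv2.resize(im[w[1]:w[3],w[0]:w[2]],None,fx=k,fy=k,interpolation=cv2.INTER_CUBIC)
    R=s['ee_rot']
    for q in [np.array([a,c,0]) for a in(-.0095,.0095) for c in (-.015,.015)]+[np.zeros(3)]:
        z=(proj(n,s['tcp_pos']+R@q)[0]+.5-w[:2])*k; cv2.circle(b,tuple(int(v) for v in z),2,(0,255,0),-1)
    cv2.imwrite(f"pics/{n}1c.png",b)
E
```

```text
time_s: 3.2
tcp_pos: [0.5006, 0.0259, 0.1813]
ee_rot: [[-0.95, -0.311, -0.001], [-0.311, 0.95, -0.0], [0.001, 0.0, -1.0]]
wrist_force: [-0.3, -0.3, 0.0]
gripper_width: 0.01
t 3.2 tcp [0.5006 0.0259 0.1813] yaw 18.14 alpha 1.93 F [-0.26 -0.26  0.02] w 0.01 vb,y,e [-23.7  50.9  36.2]
```

View pics/side1c.png

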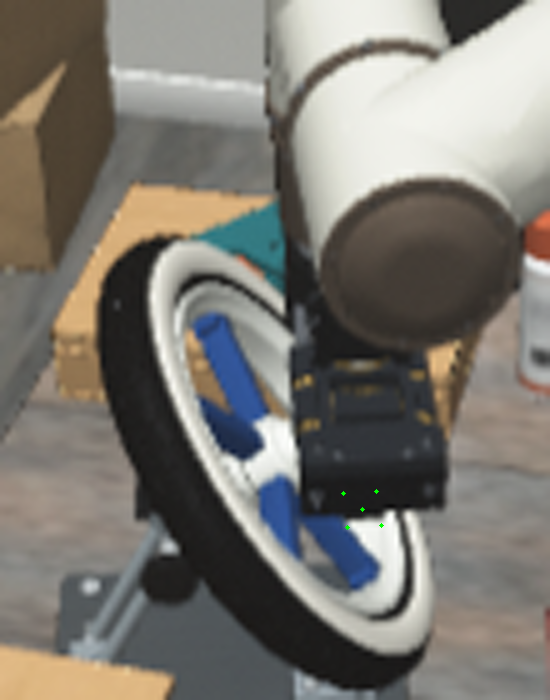

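View pics/top1c.png

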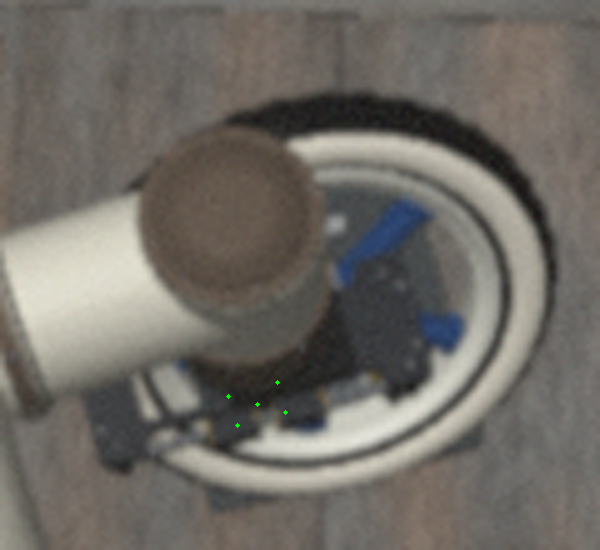

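```bash
python3 -m inch '[{"fingers":0,"delta_pos":[-0.8,-0.03,0],"spin":0},{"fingers":0,"delta_pos":[-1.6,-0.05,0],"spin":0},{"fingers":0,"delta_pos":[-2.2,-0.07,0],"spin":0},{"fingers":0,"delta_pos":[-2.2,-0.07,0],"spin":0},{"fingers":0,"delta_pos":[-2.2,-0.07,0],"spin":0}]' | grep -E "force|time"; python3 -c "
from go import *
state()"
for i in 1; do python3 -m inch '[{"fingers":0,"delta_pos":[-0.15,0,0],"spin":0},{"fingers":0,"delta_pos":[-0.3,-0.01,0],"spin":0},{"fingers":0,"delta_pos":[-0.3,-0.01,0],"spin":0}]' >/dev/null;python3 -c "
from go import *
state()"; done
```

```text
time_s: 3.8
wrist_force: [0.0, -0.0, -0.4]
t 3.8 tcp [0.5223 0.0327 0.1813] yaw 18.18 alpha 1.97 F [ 0.   -0.02 -0.44] w 0.006 vb,y,e [-10.7  51.5  17.5]
t 4.1 tcp [0.5253 0.0335 0.1816] yaw 18.19 alpha 1.97 F [-0.37 -0.22  0.08] w 0.005 vb,y,e [-8.7 51.4 15.2]
```

```bash
st(){ python3 -c "
from go import *
state()"; }
python3 -m inch '[{"fingers":0,"delta_pos":[-0.15,0,0],"spin":0},{"fingers":0,"delta_pos":[-0.3,-0.01,0],"spin":0},{"fingers":0,"delta_pos":[-0.3,-0.01,0],"spin":0}]' >/dev/null; st
python3 -m inch '[{"fingers":0,"delta_pos":[-0.15,0,0],"spin":0},{"fingers":0,"delta_pos":[-0.15,0,0],"spin":0}]' >/dev/null; st
```

```text
t 4.4 tcp [0.5276 0.0342 0.1814] yaw 18.18 alpha 1.96 F [-0.83 -0.49  0.53] w 0.006 vb,y,e [-7.5 51.4 13.1]
t 4.6 tcp [0.528  0.0343 0.1812] yaw 18.17 alpha 1.96 F [-5.82 -1.22  2.56] w 0.007 vb,y,e [-7.4 51.4 12.6]
```

```bash
st(){ python3 -c "
from go import *
state()"; }
python3 -m inch '[{"fingers":0,"delta_pos":[-0.15,0,0],"spin":0},{"fingers":0,"delta_pos":[-0.15,0,0],"spin":0}]' >/dev/null; st
```

```text
t 4.8 tcp [0.5282 0.0344 0.1811] yaw 18.16 alpha 1.94 F [-7.34 -1.15  4.5 ] w 0.003 vb,y,e [-7.3 51.4 12.4]
```

```bash
sed -i 's/^P=.*/P=[.5621,-.0083,.283]/' go.py; python3 - <<'E'
from go import *
s=state(); dirs(s)
for a in [(-5,51.4,20),(18,55,18),(15,55,6),(-12,54,6),(-40,51,6)]: print(a,rel(s,tcp(*a)))
E
```

```text
t 4.8 tcp [0.5282 0.0344 0.1811] yaw 18.16 alpha 1.94 F [-7.34 -1.15  4.5 ] w 0.003 vb,y,e [-5.5 50.4  9.7]
X [-0.999 -0.034 -0.007]
u [-0.568 -0.019 -0.823]
l [-0.034  0.999  0.   ]
n [ 0.822  0.028 -0.568]
(-5, 51.4, 20) [ 0.81  0.12 -0.62]
(18, 55, 18) [-0.67  0.43 -2.4 ]
(15, 55, 6) [-1.49  0.41 -1.47]
(-12, 54, 6) [0.05 0.36 0.75]
(-40, 51, 6) [1.65 0.11 3.05]
```

```bash
python3 -m inch '[{"fingers":0,"delta_pos":[0.6,0,-0.3],"spin":0},{"fingers":0,"delta_pos":[1.2,0,-0.6],"spin":0},{"fingers":0,"delta_pos":[1.2,0,-0.6],"spin":0},{"fingers":0,"delta_pos":[1.2,0,-0.6],"spin":0}]' >/dev/null
python3 - <<'E'
from go import *
s=state(); dirs(s)
for a in [(15,55,14),(15,55,6),(-12,54,6),(-40,51,6)]: print(a,rel(s,tcp(*a)))
E
```

```text
t 5.2 tcp [0.5201 0.0317 0.188 ] yaw 18.19 alpha 1.98 F [-0.52 -0.1   0.07] w 0.003 vb,y,e [-4.7 50.2 20.7]
X [-0.999 -0.035  0.002]
u [-0.575 -0.02  -0.818]
l [-0.035  0.999  0.   ]
n [ 0.817  0.028 -0.576]
(15, 55, 14) [-1.7   0.42 -1.22]
(15, 55, 6) [-2.36  0.4  -0.76]
(-12, 54, 6) [-0.8   0.35  1.44]
(-40, 51, 6) [0.82 0.11 3.73]
```

```bash
python3 -m inch '[{"fingers":0,"delta_pos":[-0.6,0.2,-0.6],"spin":0},{"fingers":0,"delta_pos":[-1.2,0.4,-1.2],"spin":0},{"fingers":0,"delta_pos":[-1.7,0.42,-1.22],"spin":0},{"fingers":0,"delta_pos":[-2.0,0.41,-1.0],"spin":0},{"fingers":0,"delta_pos":[-2.36,0.4,-0.76],"spin":0},{"fingers":0,"delta_pos":[-2.36,0.4,-0.76],"spin":0},{"fingers":0,"delta_pos":[-2.36,0.4,-0.76],"spin":0}]' >/dev/null
python3 - <<'E'
from fit2 import *
from go import state,rel,tcp
s=state()
for a in [(-12,54,6),(-40,51,6)]: print(a,rel(s,tcp(*a)))
im=capture("side")[:,:,::-1].copy(); cv2.imwrite(f"pics/side2.png",im)
cv2.imwrite("pics/side2c.png",cv2.resize(im[90:230,170:280],None,fx=5,fy=5,interpolation=cv2.INTER_CUBIC))
E
```

```text
t 5.9 tcp [0.5405 0.0426 0.1947] yaw 18.18 alpha 1.96 F [-0.75 -0.95  0.77] w 0.0 vb,y,e [13.7 54.9  6. ]
(-12, 54, 6) [ 1.48 -0.04  2.11]
(-40, 51, 6) [ 3.09 -0.28  4.4 ]
```

View pics/side2c.png

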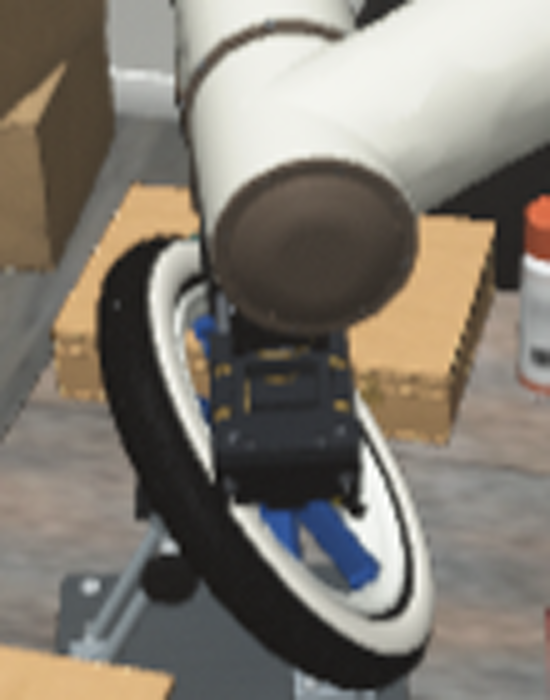

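```bash
python3 -m inch '[{"fingers":0,"delta_pos":[0.2,0,0.28],"spin":0},{"fingers":0,"delta_pos":[0.4,0,0.57],"spin":0},{"fingers":0,"delta_pos":[0.6,0,0.85],"spin":0},{"fingers":0,"delta_pos":[0.75,0,1.07],"spin":0},{"fingers":0,"delta_pos":[0.9,-0.01,1.28],"spin":0},{"fingers":0,"delta_pos":[1.05,-0.01,1.5],"spin":0}]' >/dev/null
python3 - <<'E'
from fit2 import *
from go import state,rel,tcp
s=state()
for a in [(-12,54,6),(-40,51,6)]: print(a,rel(s,tcp(*a)))
E
```

```text
t 6.55 tcp [0.5311 0.0394 0.1805] yaw 18.2 alpha 1.99 F [1.08 0.3  3.98] w 0.004 vb,y,e [-3.5 54.5  6. ]
(-12, 54, 6) [ 0.49 -0.03  0.69]
(-40, 51, 6) [ 2.11 -0.27  2.98]
```

```bash
python3 -m inch '[{"fingers":0,"delta_pos":[0.17,-0.01,0.25],"spin":0},{"fingers":0,"delta_pos":[0.35,-0.02,0.5],"spin":0},{"fingers":0,"delta_pos":[0.52,-0.04,0.75],"spin":0},{"fingers":0,"delta_pos":[0.7,-0.06,1.0],"spin":0},{"fingers":0,"delta_pos":[0.88,-0.09,1.25],"spin":0},{"fingers":0,"delta_pos":[1.05,-0.12,1.5],"spin":0},{"fingers":0,"delta_pos":[1.22,-0.15,1.75],"spin":0},{"fingers":0,"delta_pos":[1.4,-0.18,2.0],"spin":0},{"fingers":0,"delta_pos":[1.57,-0.21,2.25],"spin":0},{"fingers":0,"delta_pos":[1.75,-0.23,2.5],"spin":0},{"fingers":0,"delta_pos":[1.92,-0.25,2.75],"spin":0},{"fingers":0,"delta_pos":[2.1,-0.27,3.0],"spin":0},{"fingers":0,"delta_pos":[2.1,-0.27,3.0],"spin":0}]' >/dev/null
python3 - <<'E'
from fit2 import *
from go import state,rel,tcp
s=state()
o=[]
for n,w in(("side",(170,90,280,230)),("top",(200,115,310,215))):
    im=capture(n)[:,:,::-1].copy(); cv2.imwrite(f"pics/{n}3.png",im); o.append(cv2.resize(im[w[1]:w[3],w[0]:w[2]],(390,500),interpolation=cv2.INTER_CUBIC))
cv2.imwrite("pics/c3.png",np.hstack(o))
E
```

```text
t 7.85 tcp [0.5107 0.03   0.1493] yaw 18.16 alpha 1.95 F [-0.1   0.53  1.06] w 0.001 vb,y,e [-41.9  51.2   6.3]
```

View pics/c3.png

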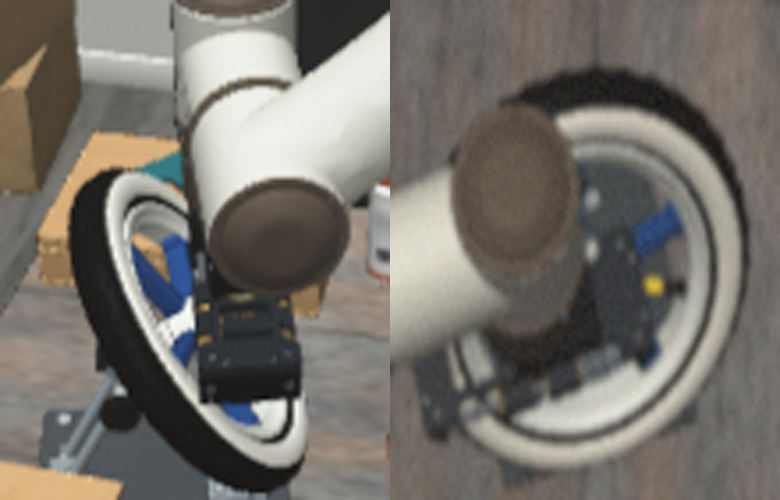

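```bash
python3 -m inch '[{"fingers":0,"delta_pos":[0.8,0.05,-0.5],"spin":0},{"fingers":0,"delta_pos":[1.8,0.05,-1.1],"spin":0},{"fingers":0,"delta_pos":[4,0.05,-2],"spin":0},{"fingers":0,"delta_pos":[8,0.05,-2],"spin":0},{"fingers":0,"delta_pos":[12,0.05,-2],"spin":0},{"fingers":0,"delta_pos":[14,0.05,-2],"spin":0},{"fingers":0,"delta_pos":[14,0.05,-2],"spin":0}]' >/dev/null
cat > look.py <<'E'
import sys
from fit2 import *
from go import state,rel,tcp,P
tag=sys.argv[1]; th=np.radians(float(sys.argv[2]))
s=state(); ims={}
for n in("side","top"): ims[n]=capture(n)[:,:,::-1].copy(); cv2.imwrite(f"pics/{n}{tag}.png",ims[n])
for sel in(["top"],["side"],["top","side"]):
    p,f=fitall({n:ims[n] for n in sel},[.563,-.0083,.283,th],wo=0,free=1); print(sel,np.degrees(p[3]).round(2),round(f,3))
draw(ims,p,"fit"+tag)
a=cv2.imread(f"pics/top_fit{tag}.png");b=cv2.imread(f"pics/side_fit{tag}.png"); b=b[:540] 
o=np.zeros((570,1060,3),np.uint8); o[:540,:600]=a; o[:540,600:1050]=b
cv2.imwrite(f"pics/fit{tag}.png",cv2.resize(o,(795,428)))
E
python3 look.py 4 256
```

```text
t 8.65 tcp [ 0.3751 -0.0142  0.1705] yaw 18.15 alpha 1.94 F [0.44 1.07 0.28] w 0.005 vb,y,e [-106.3   46.5  135.2]
['top'] 250.43 0.185
['side'] 249.55 0.143
['top', 'side'] 250.32 0.33
```

View pics/fit4.png

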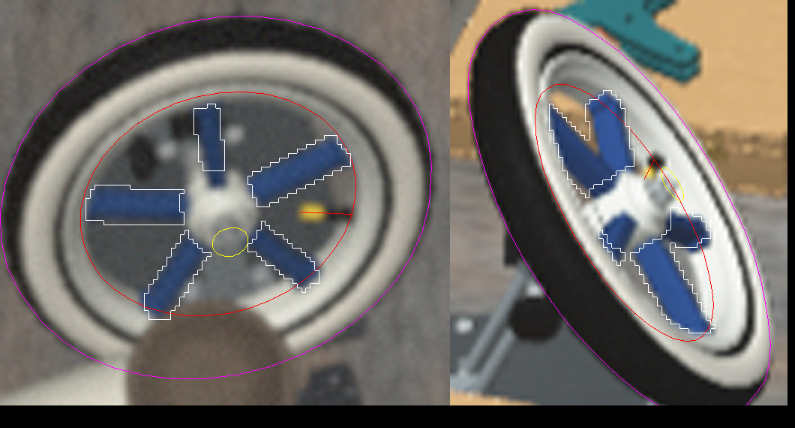

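```bash
python3 - <<'E'
from go import *
s=state(); dirs(s)
for a in [(36,44,80),(36,44,35),(36,44,14)]: print(a,rel(s,tcp(*a)),tcp(*a))
E
```

```text
t 8.75 tcp [ 0.3786 -0.0131  0.171 ] yaw 18.2 alpha 1.99 F [ 0.81  0.12 -0.62] w 0.004 vb,y,e [-103.8   46.7  132.4]
X [-0.999 -0.035  0.002]
u [-0.576 -0.02  -0.818]
l [-0.035  0.999 -0.   ]
n [ 0.817  0.028 -0.576]
(36, 44, 80) [-12.32  -0.69  -8.41] [0.49761972 0.01877153 0.255404  ]
(36, 44, 35) [-16.    -0.82  -5.82] [0.5330087  0.02906283 0.229574  ]
(36, 44, 14) [-17.71  -0.88  -4.61] [0.54952356 0.03386544 0.21752   ]
```

```bash
python3 -m inch '[{"fingers":0,"delta_pos":[-2,-0.1,-2],"spin":0.5},{"fingers":0,"delta_pos":[-5,-0.3,-5],"spin":1},{"fingers":0,"delta_pos":[-8.5,-0.5,-8.4],"spin":1.9},{"fingers":0,"delta_pos":[-12.3,-0.7,-8.4],"spin":1.9},{"fingers":0,"delta_pos":[-14.2,-0.75,-7.1],"spin":1.9},{"fingers":0,"delta_pos":[-16,-0.82,-5.82],"spin":1.9},{"fingers":0,"delta_pos":[-16.9,-0.85,-5.2],"spin":1.9},{"fingers":0,"delta_pos":[-17.5,-0.87,-4.8],"spin":1.9},{"fingers":0,"delta_pos":[-17.5,-0.87,-4.8],"spin":1.9},{"fingers":0,"delta_pos":[-17.5,-0.87,-4.8],"spin":1.9}]' >/dev/null
python3 - <<'E'
from go import *
s=state(); dirs(s)
for a in [(36,44,14),(36,44,6.5),(25,44.5,6.5),(0,50,6),(-41,50,6)]: print(a,rel(s,tcp(*a)))
im=capture("side")[:,:,::-1].copy(); cv2.imwrite(f"pics/side5.png",im)
cv2.imwrite("pics/side5c.png",cv2.resize(im[90:230,170:280],None,fx=5,fy=4,interpolation=cv2.INTER_CUBIC))
E
```

```text
t 9.75 tcp [0.5473 0.0333 0.2187] yaw 16.29 alpha 0.07 F [ 0.27 -1.12  0.21] w 0.004 vb,y,e [35.6 44.  16.5]
X [-1.    -0.001  0.   ]
u [-0.574 -0.001 -0.819]
l [-0.001  1.    -0.   ]
n [ 0.819  0.001 -0.574]
(36, 44, 14) [-0.23 -0.    0.11]
(36, 44, 6.5) [-0.84 -0.    0.54]
(25, 44.5, 6.5) [-0.21  0.05  1.45]
(0, 50, 6) [1.19 0.6  3.52]
(-41, 50, 6) [3.54 0.6  6.88]
```

View pics/side5c.png

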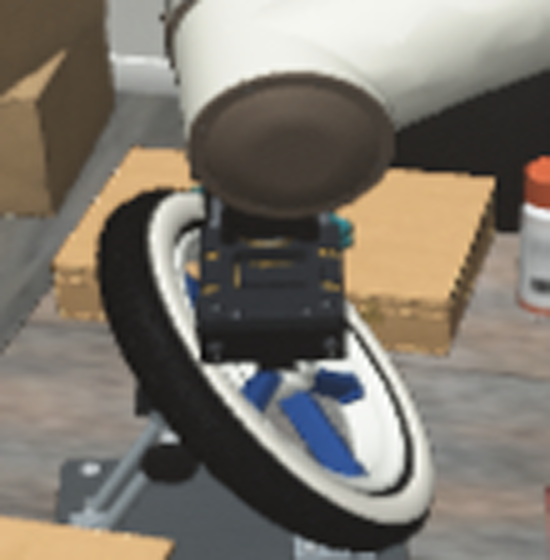

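```bash
python3 -m inch '[{"fingers":0,"delta_pos":[-0.42,0,0.27],"spin":0},{"fingers":0,"delta_pos":[-0.84,0,0.54],"spin":0},{"fingers":0,"delta_pos":[-0.84,0,0.54],"spin":0}]' >/dev/null
python3 - <<'E'
from go import *
s=state()
for a in [(25,44.5,6.5),(0,50,6),(-41,50,6)]: print(a,rel(s,tcp(*a)))
E
```

```text
t 10.1 tcp [0.5557 0.0358 0.2125] yaw 16.28 alpha 0.07 F [ 0.16 -0.02 -0.28] w 0.008 vb,y,e [35.6 44.1  5.8]
(25, 44.5, 6.5) [0.66 0.04 0.83]
(0, 50, 6) [2.05 0.59 2.91]
(-41, 50, 6) [4.41 0.59 6.26]
```

```bash
python3 -m inch '[{"fingers":0,"delta_pos":[0.22,0.01,0.28],"spin":0},{"fingers":0,"delta_pos":[0.44,0.03,0.56],"spin":0},{"fingers":0,"delta_pos":[0.66,0.04,0.83],"spin":0},{"fingers":0,"delta_pos":[0.83,0.08,1.08],"spin":0},{"fingers":0,"delta_pos":[1.0,0.14,1.33],"spin":0},{"fingers":0,"delta_pos":[1.17,0.21,1.6],"spin":0},{"fingers":0,"delta_pos":[1.35,0.29,1.86],"spin":0}]' >/dev/null
python3 - <<'E'
from go import *
s=state()
for a in [(0,50,6),(-41,50,6)]: print(a,rel(s,tcp(*a)))
E
```

```text
t 10.8 tcp [0.5414 0.0349 0.194 ] yaw 16.29 alpha 0.08 F [0.58 1.4  3.69] w 0.005 vb,y,e [12.5 47.2  6.7]
(0, 50, 6) [0.66 0.28 1.06]
(-41, 50, 6) [3.01 0.28 4.42]
```

```bash
python3 -m inch '[{"fingers":0,"delta_pos":[0.16,0.07,0.26],"spin":0},{"fingers":0,"delta_pos":[0.33,0.14,0.53],"spin":0},{"fingers":0,"delta_pos":[0.5,0.21,0.8],"spin":0},{"fingers":0,"delta_pos":[0.66,0.28,1.06],"spin":0},{"fingers":0,"delta_pos":[0.84,0.28,1.32],"spin":0},{"fingers":0,"delta_pos":[1.02,0.28,1.58],"spin":0},{"fingers":0,"delta_pos":[1.2,0.28,1.84],"spin":0},{"fingers":0,"delta_pos":[1.38,0.28,2.1],"spin":0},{"fingers":0,"delta_pos":[1.56,0.28,2.36],"spin":0},{"fingers":0,"delta_pos":[1.74,0.28,2.62],"spin":0},{"fingers":0,"delta_pos":[1.92,0.28,2.88],"spin":0},{"fingers":0,"delta_pos":[2.1,0.28,3.14],"spin":0},{"fingers":0,"delta_pos":[2.28,0.28,3.4],"spin":0},{"fingers":0,"delta_pos":[2.46,0.28,3.66],"spin":0},{"fingers":0,"delta_pos":[2.64,0.28,3.9],"spin":0},{"fingers":0,"delta_pos":[2.83,0.28,4.15],"spin":0},{"fingers":0,"delta_pos":[3.0,0.28,4.4],"spin":0},{"fingers":0,"delta_pos":[3.0,0.28,4.4],"spin":0}]' >/dev/null
python3 - <<'E'
from go import *
s=state()
E
```

```text
t 12.6 tcp [0.5112 0.0288 0.1493] yaw 16.26 alpha 0.05 F [0.01 0.02 0.42] w 0.006 vb,y,e [-41.8  49.8   6.2]
```

Retract and look.

```bash
python3 -m inch '[{"fingers":0,"delta_pos":[0.8,0.05,-0.5],"spin":0},{"fingers":0,"delta_pos":[1.8,0.05,-1.1],"spin":0},{"fingers":0,"delta_pos":[4,0.05,-2],"spin":0},{"fingers":0,"delta_pos":[8,0.05,-2],"spin":0},{"fingers":0,"delta_pos":[12,0.05,-2],"spin":0},{"fingers":0,"delta_pos":[14,0.05,-2],"spin":0},{"fingers":0,"delta_pos":[14,0.05,-2],"spin":0}]' >/dev/null
python3 look.py 6 326;  python3 - <<'E'
from go import *
s=state(); dirs(s)
for a in [(36,44,80),(36,44,35),(36,44,14)]: print(a,rel(s,tcp(*a)),tcp(*a))
E
```

```text
t 13.3 tcp [ 0.3741 -0.0111  0.1704] yaw 16.26 alpha 0.04 F [ 0.13 -0.19  1.25] w 0.005 vb,y,e [-106.5   49.9  135.2]
['top'] 322.46 0.175
['side'] 322.31 0.143
['top', 'side'] 322.32 0.32
t 13.4 tcp [ 0.3777 -0.0099  0.1709] yaw 16.3 alpha 0.09 F [0.8  0.81 0.16] w 0.003 vb,y,e [-103.9   50.   132.4]
X [-1.    -0.002  0.002]
u [-0.576 -0.001 -0.818]
l [-0.002  1.    -0.   ]
n [ 0.818  0.001 -0.576]
(36, 44, 80) [-12.34  -0.62  -8.43] [0.49761972 0.01877153 0.255404  ]
(36, 44, 35) [-16.02  -0.62  -5.84] [0.5330087  0.02906283 0.229574  ]
(36, 44, 14) [-17.73  -0.62  -4.63] [0.54952356 0.03386544 0.21752   ]
```

View pics/fit6.png

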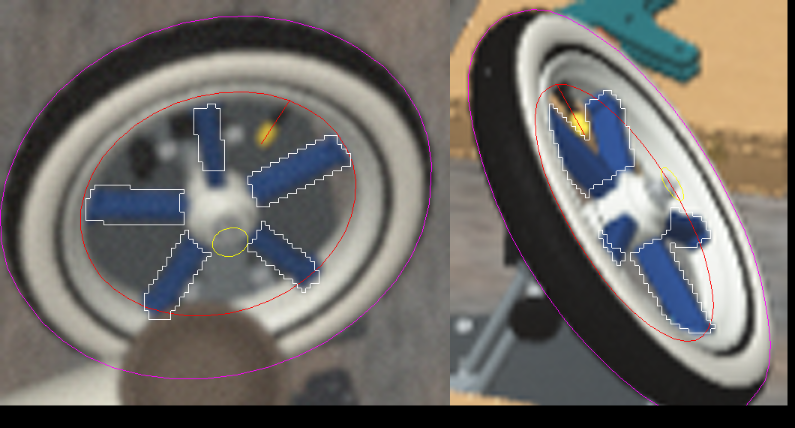

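```bash
python3 -m inch '[{"fingers":0,"delta_pos":[-2,-0.1,-2],"spin":0},{"fingers":0,"delta_pos":[-5,-0.3,-5],"spin":0},{"fingers":0,"delta_pos":[-8.5,-0.5,-8.4],"spin":0},{"fingers":0,"delta_pos":[-12.3,-0.62,-8.4],"spin":0},{"fingers":0,"delta_pos":[-14.2,-0.62,-7.1],"spin":0},{"fingers":0,"delta_pos":[-16,-0.62,-5.84],"spin":0},{"fingers":0,"delta_pos":[-16.9,-0.62,-5.2],"spin":0},{"fingers":0,"delta_pos":[-17.5,-0.62,-4.8],"spin":0},{"fingers":0,"delta_pos":[-17.5,-0.62,-4.8],"spin":0},{"fingers":0,"delta_pos":[-17.5,-0.62,-4.8],"spin":0}]' >/dev/null
python3 - <<'E'
from go import *
s=state()
for a in [(36,44,6.2)]: print(a,rel(s,tcp(*a)))
E
```

```text
t 14.4 tcp [0.5472 0.0332 0.2186] yaw 16.29 alpha 0.07 F [ 0.69  0.17 -0.13] w 0.004 vb,y,e [35.5 44.  16.6]
(36, 44, 6.2) [-0.88 -0.    0.56]
```

```bash
python3 -m inch '[{"fingers":0,"delta_pos":[-0.42,0,0.27],"spin":0},{"fingers":0,"delta_pos":[-0.84,0,0.54],"spin":0},{"fingers":0,"delta_pos":[-0.84,0,0.54],"spin":0}]' >/dev/null
python3 - <<'E'
from go import *
s=state()
for a in [(25,44.5,6.5),(1,50,6)]: print(a,rel(s,tcp(*a)))
E
```

```text
t 14.7 tcp [0.5556 0.0358 0.2127] yaw 16.29 alpha 0.07 F [-0.55 -0.19  0.25] w 0.006 vb,y,e [35.7 44.1  6. ]
(25, 44.5, 6.5) [0.65 0.04 0.84]
(1, 50, 6) [1.99 0.59 2.84]
```

```bash
python3 -m inch '[{"fingers":0,"delta_pos":[0.22,0.01,0.28],"spin":0},{"fingers":0,"delta_pos":[0.44,0.03,0.56],"spin":0},{"fingers":0,"delta_pos":[0.66,0.04,0.83],"spin":0},{"fingers":0,"delta_pos":[0.83,0.08,1.08],"spin":0},{"fingers":0,"delta_pos":[1.0,0.14,1.33],"spin":0},{"fingers":0,"delta_pos":[1.17,0.21,1.6],"spin":0},{"fingers":0,"delta_pos":[1.34,0.29,1.85],"spin":0},{"fingers":0,"delta_pos":[1.48,0.36,2.07],"spin":0},{"fingers":0,"delta_pos":[1.6,0.41,2.26],"spin":0},{"fingers":0,"delta_pos":[1.71,0.46,2.43],"spin":0},{"fingers":0,"delta_pos":[1.8,0.5,2.57],"spin":0},{"fingers":0,"delta_pos":[1.88,0.54,2.68],"spin":0},{"fingers":0,"delta_pos":[1.94,0.57,2.77],"spin":0},{"fingers":0,"delta_pos":[1.99,0.59,2.84],"spin":0},{"fingers":0,"delta_pos":[1.99,0.59,2.84],"spin":0},{"fingers":0,"delta_pos":[1.99,0.59,2.84],"spin":0}]' >/dev/null
python3 - <<'E'
from go import *
s=state()
im=capture("side")[:,:,::-1].copy(); cv2.imwrite(f"pics/side7.png",im)
o=cv2.resize(im[90:230,170:280],(390,500),interpolation=cv2.INTER_CUBIC)
im=capture("top")[:,:,::-1].copy(); cv2.imwrite(f"pics/top7.png",im)
cv2.imwrite("pics/c7.png",np.hstack([o,cv2.resize(im[115:215,200:310],(390,500),interpolation=cv2.INTER_CUBIC)]))
E
```

```text
t 16.3 tcp [0.5345 0.0357 0.1842] yaw 16.28 alpha 0.06 F [ 0.1  -1.44  3.27] w 0.004 vb,y,e [ 0.7 50.   6.3]
```

View pics/c7.png

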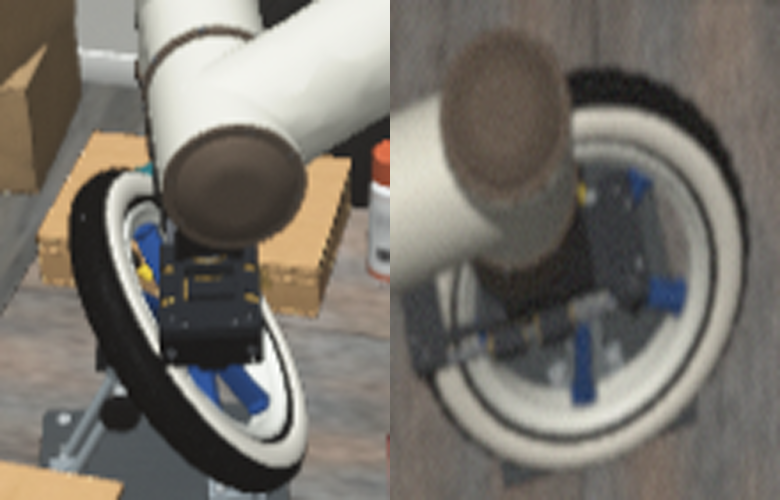

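```bash
python3 -m inch '[{"fingers":0,"delta_pos":[0.8,0.05,-0.6],"spin":0},{"fingers":0,"delta_pos":[1.8,0.05,-1.3],"spin":0},{"fingers":0,"delta_pos":[5,0.05,-2],"spin":0},{"fingers":0,"delta_pos":[9,0.05,-2],"spin":0},{"fingers":0,"delta_pos":[13,0.05,-1],"spin":0},{"fingers":0,"delta_pos":[16,0.05,0],"spin":0},{"fingers":0,"delta_pos":[16,0.05,0],"spin":0},{"fingers":0,"delta_pos":[16,0.05,0],"spin":0}]' >/dev/null
python3 look.py 8 355;  python3 - <<'E'
from go import *
s=state(); dirs(s)
for a in [(10,50,80),(10,50,35),(10,50,14)]: print(a,rel(s,tcp(*a)),tcp(*a))
E
```

```text
t 17.2 tcp [ 0.3802 -0.0088  0.1849] yaw 16.31 alpha 0.09 F [0.35 0.24 0.42] w 0.007 vb,y,e [-90.9  50.3 138.2]
['top'] 353.21 0.247
['side'] 353.93 0.16
['top', 'side'] 353.21 0.407
t 17.3 tcp [ 0.3817 -0.0083  0.185 ] yaw 16.3 alpha 0.09 F [-0.71  0.17  0.26] w 0.002 vb,y,e [-89.9  50.4 137. ]
X [-1.    -0.002  0.002]
u [-0.575 -0.001 -0.818]
l [-0.002  1.     0.   ]
n [ 0.818  0.001 -0.575]
(10, 50, 80) [-10.4   -0.06  -4.89] [0.48161394 0.02036552 0.23411   ]
(10, 50, 35) [-14.08  -0.06  -2.3 ] [0.51700292 0.03065682 0.20828   ]
(10, 50, 14) [-15.8   -0.07  -1.09] [0.53351778 0.03545943 0.196226  ]
```

View pics/fit8.png

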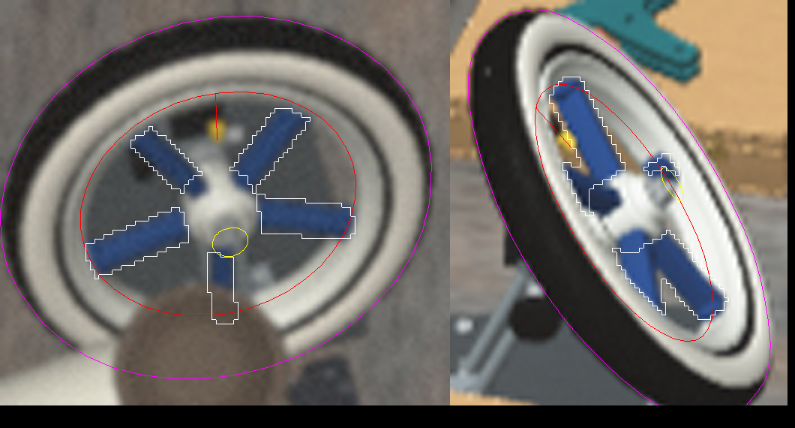

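```bash
cat > glob.py <<'E'
from fit2 import *
from scipy.optimize import minimize
tags=["0","4","6"]
D=[(n,i,cv2.GaussianBlur(bluemask(cv2.imread(f"pics/{n}{t}.png"))[w[1]:w[3],w[0]:w[2]].astype(float)/255,(0,0),1)) for i,t in enumerate(tags) for n,w in WIN.items()]
def cost(q,sel=("top","side")):
    c=0
    for n,i,B in D:
        if n not in sel: continue
        p=np.r_[q[:3],q[3+i]]
        r=cv2.GaussianBlur(render2(n,p,WIN[n]),(0,0),1); c+=((r-B)**2).sum()/B.sum()
    return c
for sel in (("top",),("side",),("top","side")):
    q0=np.array([.5631,-.0083,.283,3.535,4.369,5.625]); sc=[.006,.006,.06,.05,.05,.05]
    sim=np.vstack([q0]+[q0+np.eye(6)[k]*sc[k] for k in range(6)])
    r=minimize(cost,q0,args=(sel,),method='Nelder-Mead',options=dict(initial_simplex=sim,maxiter=500,xatol=1e-4,fatol=1e-5))
    print(sel,r.x.round(4),np.degrees(r.x[3:]).round(2),round(r.fun,4))
E
python3 glob.py
```

```text
Traceback (most recent call last):
  File "glob.py", line 1, in <module>
    from fit2 import *
  File "fit2.py", line 1, in <module>
    from fit import *
  File "fit.py", line 1, in <module>
    from h import *
  File "h.py", line 2, in <module>
    from station import *
  File "scipy/spatial/_ckdtree.pyx", line 11, in init scipy.spatial._ckdtree
  File "glob.py", line 2, in <module>
    from scipy.optimize import minimize
  File "scipy/linalg/_cythonized_array_utils.pyx", line 11, in init scipy.linalg._cythonized_array_utils
ImportError: cannot import name _apply_over_batch
```

```bash
mv glob.py gfit.py; rm -rf __pycache__/glob*; time python3 gfit.py
```

```text
('top',) [ 0.5638 -0.0086  0.2722  3.5558  4.3631  5.6407] [203.73 249.99 323.19] 0.5194
('side',) [ 0.5625 -0.0071  0.2911  3.5422  4.3531  5.6309] [202.95 249.42 322.63] 0.4415
('top', 'side') [ 0.5632 -0.0081  0.282   3.5495  4.367   5.6352] [203.37 250.21 322.87] 0.9815
real	0m9.819s
user	0m10.070s
sys	0m0.147s
```

```bash
python3 -m inch '[{"fingers":0,"delta_pos":[-2.5,0,-2],"spin":0},{"fingers":0,"delta_pos":[-6,-0.03,-4],"spin":0},{"fingers":0,"delta_pos":[-10.4,-0.06,-4.9],"spin":0},{"fingers":0,"delta_pos":[-12.3,-0.06,-3.6],"spin":0},{"fingers":0,"delta_pos":[-14.08,-0.06,-2.3],"spin":0},{"fingers":0,"delta_pos":[-15,-0.06,-1.65],"spin":0},{"fingers":0,"delta_pos":[-15.8,-0.07,-1.1],"spin":0},{"fingers":0,"delta_pos":[-15.8,-0.07,-1.1],"spin":0},{"fingers":0,"delta_pos":[-15.8,-0.07,-1.1],"spin":0}]' >/dev/null
python3 - <<'E'
from go import *
s=state()
for a in [(10,50,6.2)]: print(a,rel(s,tcp(*a)))
E
```

```text
t 18.2 tcp [0.5326 0.0349 0.1956] yaw 16.29 alpha 0.07 F [ 0.59  0.07 -0.56] w 0.003 vb,y,e [ 9.  49.7 14.5]
(10, 50, 6.2) [-0.74  0.03  0.39]
```

```bash
python3 -m inch '[{"fingers":0,"delta_pos":[-0.37,0.02,0.19],"spin":0},{"fingers":0,"delta_pos":[-0.74,0.03,0.39],"spin":0},{"fingers":0,"delta_pos":[-0.74,0.03,0.39],"spin":0}]' >/dev/null
python3 - <<'E'
from go import *
s=state()
for a in [(1,50,6.2),(-4,50,6.2)]: print(a,rel(s,tcp(*a)))
E
```

```text
t 18.5 tcp [0.54   0.0374 0.1916] yaw 16.29 alpha 0.07 F [-0.22 -0.96 -0.99] w 0.005 vb,y,e [10.1 50.1  5.8]
(1, 50, 6.2) [ 0.56 -0.01  0.72]
(-4, 50, 6.2) [ 0.84 -0.01  1.13]
```

```bash
python3 -m inch '[{"fingers":0,"delta_pos":[0.2,0,0.26],"spin":0},{"fingers":0,"delta_pos":[0.4,0,0.52],"spin":0},{"fingers":0,"delta_pos":[0.54,-0.01,0.7],"spin":0},{"fingers":0,"delta_pos":[0.6,-0.01,0.79],"spin":0},{"fingers":0,"delta_pos":[0.66,-0.01,0.88],"spin":0},{"fingers":0,"delta_pos":[0.72,-0.01,0.96],"spin":0},{"fingers":0,"delta_pos":[0.77,-0.01,1.03],"spin":0},{"fingers":0,"delta_pos":[0.81,-0.01,1.09],"spin":0},{"fingers":0,"delta_pos":[0.84,-0.01,1.13],"spin":0},{"fingers":0,"delta_pos":[0.84,-0.01,1.13],"spin":0},{"fingers":0,"delta_pos":[0.84,-0.01,1.13],"spin":0}]' >/dev/null
python3 - <<'E'
from go import *
s=state()
E
python3 -m inch '[{"fingers":0,"delta_pos":[0.8,0.05,-0.6],"spin":0},{"fingers":0,"delta_pos":[1.8,0.05,-1.3],"spin":0},{"fingers":0,"delta_pos":[5,0.05,-2],"spin":0},{"fingers":0,"delta_pos":[9,0.05,-3],"spin":0},{"fingers":0,"delta_pos":[13,-2,-3],"spin":0},{"fingers":0,"delta_pos":[14,-6,-5],"spin":0},{"fingers":0,"delta_pos":[15,-11,-8],"spin":0},{"fingers":0,"delta_pos":[16,-16,-10],"spin":0},{"fingers":0,"delta_pos":[17,-21,-10],"spin":0},{"fingers":0,"delta_pos":[17,-24,-10],"spin":0},{"fingers":0,"delta_pos":[17,-24,-10],"spin":0},{"fingers":0,"delta_pos":[17,-24,-10],"spin":0}]' >/dev/null
python3 look.py 9 360;
```

```text
t 19.6 tcp [0.5318 0.0348 0.1801] yaw 16.28 alpha 0.07 F [ 0.62 -0.28  2.58] w -0.0 vb,y,e [-4.3 49.8  6.2]
t 20.8 tcp [ 0.4345 -0.2435  0.2796] yaw 16.13 alpha -0.08 F [-0.82 -0.02 -0.11] w 0.007 vb,y,e [ -21.  -190.2  203.5]
['top'] 360.54 1.263
['side'] 360.4 0.152
['top', 'side'] 360.51 1.415
```

View pics/fit9.png

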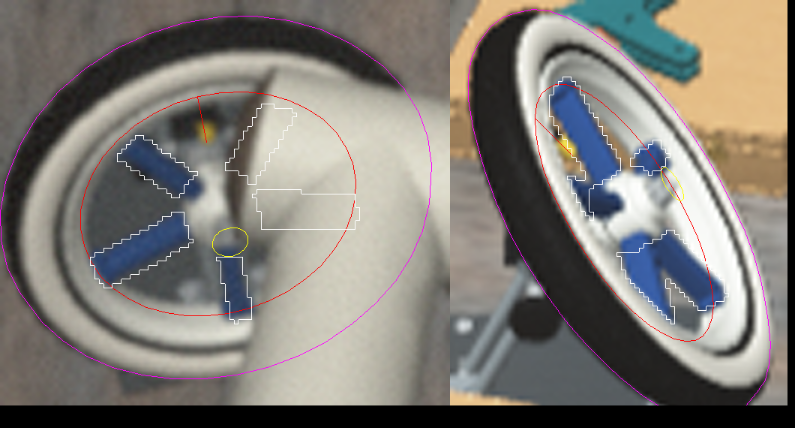

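```bash
python3 -m inch '[{"fingers":0,"delta_pos":[1,-3,-3],"spin":0},{"fingers":0,"delta_pos":[3,-7,-5],"spin":0},{"fingers":0,"delta_pos":[5,-11,-5],"spin":0},{"fingers":0,"delta_pos":[7,-15,-5],"spin":0},{"fingers":0,"delta_pos":[8,-19,-5],"spin":0},{"fingers":0,"delta_pos":[9,-23,-5],"spin":0},{"fingers":0,"delta_pos":[10,-26,-5],"spin":0},{"fingers":0,"delta_pos":[10,-28,-5],"spin":0},{"fingers":0,"delta_pos":[10,-28,-5],"spin":0},{"fingers":0,"delta_pos":[10,-28,-5],"spin":0}]' >/dev/null
python3 look.py 10 360
python3 - <<'E'
from fit2 import *
ims={n:cv2.imread(f"pics/{n}10.png") for n in("side","top")}
for t in ("top","side"): print(t,[ (x['conf'],(np.array(x['location'])*[512,384]).round(1)) for x in spot_point(t,"valve")][:1], proj(t,wp([.5632,-.0081,.282],[.075],[0],[0])).round(1))
p,f=fitall(ims,[.563,-.0083,.283,6.283],wo=0); print(p,np.degrees(p[3]))
a=cv2.imread("pics/top0.png").astype(int);b=ims["top"].astype(int);d=np.abs(a-b).max(2)
cv2.imwrite("pics/d.png",np.hstack([np.uint8(np.clip(d*3,0,255)),cv2.cvtColor(ims["top"],cv2.COLOR_BGR2GRAY)])[:, :])
s=np.abs(cv2.imread("pics/side0.png").astype(int)-ims["side"]).max(2)
cv2.imwrite("pics/d.png",cv2.resize(np.hstack([np.uint8(np.clip(d*3,0,255)),np.uint8(np.clip(s*3,0,255))]),(800,300)))
E
```

```text
t 21.9 tcp [ 0.419  -0.5385  0.3298] yaw 16.38 alpha 0.16 F [-0.07 -0.9  -0.22] w 0.007 vb,y,e [ -35.7 -469.1  312. ]
['top'] 360.0 0.171
['side'] 360.4 0.152
['top', 'side'] 360.0 0.325
top [(0.61, array([249.7, 153. ]))] [[249.5 151. ]]
side [(0.62, array([213.1, 159.9]))] [[207.5 164.8]]
[ 0.56336016 -0.00813668  0.29511808  6.27219378] 359.3702319798608
```

View pics/fit10.png

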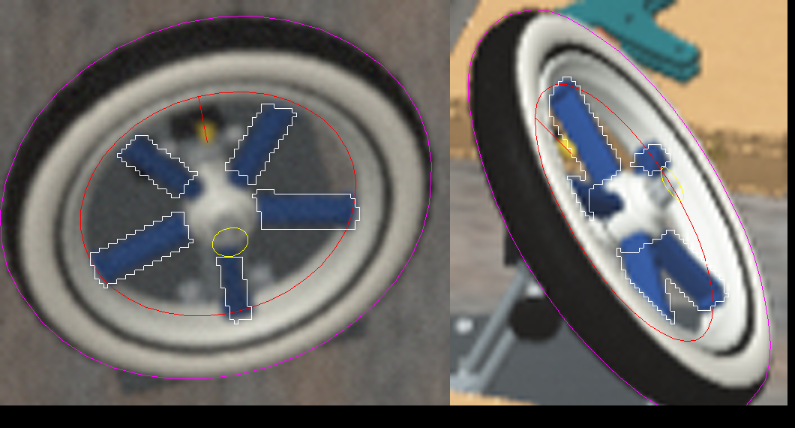

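View pics/d.png

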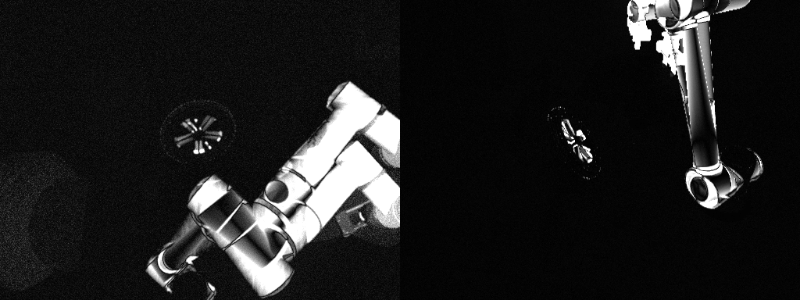

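```bash
python3 -c "
from station import *
print(finish_job())"
```

```text
the job is handed in; nothing more can be done
None
```

The wheel is at rest with its valve at the very top, to within about 1°, and I handed the job in at about 22 s of the 58 s allowed.

**What I did:** With the fingers shut I touched one spoke's front lightly to fix the wheel's depth. I then turned the wheel anticlockwise with four slow pushes of the fingertips down on the left-hand spokes. The estimated angle went 203° → 250° → 322° → 353° → 360°. Then I pulled the arm well away.

**Last checks:**
- **Angle:** fitting the spokes gave 360.0° from the top camera and 360.4° from the side camera. Letting the stand's pose vary in the fit gave 359.4°.
- **Surroundings:** compared with the first pictures, only the spokes, the valve and the arm differ. The stand and the other things look unmoved.
- **Forces:** the readings I took stayed under about 9 N, the highest being the depth touch. The last reading, with the arm away, was under 1 N.

**Disagreements:**
- **Valve detector:** in the side picture it put the valve about 7 pixels from where the fit puts it, with confidence 0.62. I trusted the spoke fits, which match both pictures.
- **Push geometry:** the first strokes turned the wheel about 7° less than I had worked out, because the finger is narrower than I assumed. I corrected for this before the last push.
- **Clearance to the wet tyre:** I worked out only about 2 mm between the gripper's body and the tyre. No force reading showed contact there, but I could not see that gap in the pictures.

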